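# Scan the job card, then hold the microtome's trim lever at its fourth click

### The job

Book in the block that is clamped in the microtome: take the cordless scanner off its charging pad, point its window at the barcode on the job card from about a hand's breadth (10 cm), hold it steady on the code for a good second, and lay the scanner flat and lengthwise back on its pad. Then press the trim lever on the microtome's left side down from rest to its fourth click, counting the clicks by feel, never past it to the fifth, and finish while holding it there, still pressing with the fingers, because it springs back up when let go. Leave the other things on the bench where they are.

Things in the scene. Friction and masses are not known exactly. Their poses are not given: they have to be found in the camera images.
- scanner: Cordless bar-shaped hand scanner lying on the pad: light grey handle 46 wide x 32 mm high, black head (front 38 mm) 58 wide x 36 high; 155 mm long, about 170 g, balanced about 10 mm ahead of its middle. Origin: centre of its underside; x lengthwise to the window end, z up. Grip it across its 46 mm width (y), behind the head.
- scanner_window (a point): Centre of the reading window in the scanner's front end, 77.5 mm ahead of its origin, 18 mm above its underside. It looks along this point's x axis (y left, z up) and always reads: no trigger. It reads a code 50 to 200 mm ahead, its line of sight passing within 20 mm sideways and 14 mm in height of the code's centre, up to 54 degrees from square on.
- pad: Flat grey charging pad fixed to the bench, 185 x 90 mm, top face 12 mm above the bench, no walls. Origin: centre of its underside; x lengthwise. The scanner lies on it lengthwise at the start, head to +x.
- barcode (a point): Centre of the barcode (60 wide x 26 mm) on a white job card (124 x 94 mm) leaning back in a clear stand fixed to the bench, 78 mm above the bench. z: out of the card's face, 55 degrees from vertical, so a level scanner meets it 35 degrees from square on; y: along the code's width, level; x: up the slope. The stand's foot, 130 mm wide, reaches 40 mm in front of this point and 60 mm behind.
- trim_lever (a joint): Angle (rad) of the spring-return trim lever: 0 at rest, arm 35 degrees above level; grows as it is pressed down; stop at 1.33. First click seated after 12 to 25 degrees (varies), next ones every 9 (0.157 rad), at least six. Pressing takes 5 to 12 N at the grip; before each click the force eases to 2 or 3 N, then jumps to 8 or 9 as the pawl drops in. Fourth click at 0.68 to 0.90.
- trim_grip (a point): Middle of the lever's grip: level ivory-coloured bar, 20 mm diameter, 55 mm long, on the end of an aluminium arm in front of the microtome's left side, 230 mm above the bench at rest. x: along the arm to the hinge, 140 mm away, 150 mm above the bench and 50 mm behind the housing's front face; y: along bar and hinge, away from the machine; z: square to the arm, up. Free above: press from above.
- click_quadrant (a point): Steel plate (107 mm across) behind the lever, with the pins the pawl clicks over; it stays still, set differently each time. This point: on the hinge axis, in line with the grip's middle; y as the grip's; -x points to where the grip is at the fourth click. The grip's z in this frame is 0 there, +22 mm at the third click, -22 mm at the fifth.
- microtome: Rotary microtome fixed on the bench: cream housing 300 deep x 280 wide x 245 mm high (281 with the tray on top); knife holder and specimen clamp in front, up to 205 mm high, on a base reaching 180 mm ahead of the front face, 115 mm either side. Origin: on the bench under the middle of the front face. Front looks along -x; left side, with the lever, is +y; handwheel at -y.
- wash_bottle: Bystander, to be left alone: white wash bottle, 68 mm across, 200 mm tall with its bent spout; origin under its middle
- slide_box: Bystander, to be left alone: closed grey box of microscope slides, 87 x 62 x 36 mm; origin under its middle
- staining_jar: Bystander, to be left alone: square glass staining jar with lid, 68 x 68 x 110 mm; origin under its middle
- blade_box: Bystander, to be left alone: dark blade dispenser lying flat, 90 x 30 x 20 mm; origin under its middle
- specimen_pot: Bystander, to be left alone: white screw-capped pot, 54 mm across, 66 mm tall; origin under its middle
- forceps: Bystander, to be left alone: steel forceps lying flat, 125 mm long, 6 mm high; origin under their middle
- brush: Bystander, to be left alone: fine wooden-handled brush lying flat, 170 mm long, 8 mm thick; origin under its middle
Mind the look-alikes: they are no part of the job. Of the things shaped like the pad, the grey one is meant.

How it is judged:
On the way, in this order (a step that is already met when the one before it is completed fails the run):
1. the held scanner looks steadily at the barcode for a second, the trim lever still at rest (x of barcode in the frame of scanner_window between 0.05 and 0.2 m and y of barcode in the frame of scanner_window between -0.02 and 0.02 m and z of barcode in the frame of scanner_window between -0.014 and 0.014 m and z of scanner_window in the frame of barcode above 0.02 m and angle between the x axis of scanner_window and the z axis of barcode, either way round below 0.95 rad and contact force between the fingers and scanner above 0.5 N and linear speed of scanner below 0.03 m/s and angular speed of scanner below 0.15 rad/s and value of joint trim_lever below 0.06 rad), for 0.9 s.
2. the scanner lies flat and lengthwise on its pad, let go, the trim lever still at rest (horizontal distance between scanner and pad below 0.035 m and angle between scanner's own z axis and vertical below 0.12 rad and height (world z) of scanner between 0.006 and 0.018 m and angle between the x axis of scanner and the x axis of pad, either way round below 0.35 rad and contact force between the fingers and scanner below 0.05 N and linear speed of scanner below 0.02 m/s and value of joint trim_lever below 0.06 rad), for 0.2 s.
At the end, for the whole second after the job is handed in: The trim lever is held by the fingers (pressing with more than 1 N) within 9 mm at the grip (0.4 of a click) of its fourth click and not moving, while the scanner lies flat and let go on its charging pad, within 35 mm of the pad's middle and lengthwise to within 20 degrees (horizontal distance between scanner and pad below 0.035 m and angle between scanner's own z axis and vertical below 0.12 rad and height (world z) of scanner between 0.006 and 0.018 m and angle between the x axis of scanner and the x axis of pad, either way round below 0.35 rad and contact force between the fingers and scanner below 0.05 N and linear speed of scanner below 0.02 m/s and z of trim_grip in the frame of click_quadrant between -0.009 and 0.009 m and contact force between the fingers and trim_lever above 1 N and velocity of joint trim_lever between -0.1 and 0.1 rad/s); the arm keeps its last pose, push and grip.
It fails at once if the lever is pressed more than half a click past the fourth click (z of trim_grip in the frame of click_quadrant below -0.012 m).
It fails at once if one of the other things on the bench is moved by more than 3 cm (distance of any of wash_bottle, slide_box, staining_jar, blade_box, specimen_pot, forceps, brush from where it was at the start of the episode above 0.03 m).
It also fails if it takes over 69 s, if anything falls off the work surface, if the arm or the gripper's body presses on something with over 40 N, if the wrist force passes 120 N, or if a joint passes its speed limit or range.

### The arm

A 7-joint arm with a two-finger parallel gripper is mounted at the origin on the work surface. World frame = base frame: x ahead of the robot, y to its left, z up, the work surface at z = 0. Lengths are in m, angles in rad, forces in N, time in s.
With the tool pointing down it reaches from about 0.4 to 0.85 m from the base axis. Payload 4.5 kg.
Tool frame: the origin (TCP) lies at the very end of the fingers, on their centre line; the grasp point (between the pads) lies r.pinch_z behind it (r.pinch_z is the distance from the TCP to the grasp point, in m); z points along the fingers, x is the direction in which the jaws open and shut, and the axes are right-handed (so a half turn about z gives the same grasp; the last joint's range is limited). The gripper opens to 85 mm and grips with 20 to 120 N. Pads are 22 mm wide; open, the fingers measure 114 mm over their backs; the gripper's body (76 mm by 85 mm) begins 54 mm behind the grasp point. The pads swing forward as they close: fully open they stand 13 mm farther back than shut.
Start: joints at [-1.268, 0.689, -0.195, 1.565, 0.157, 0.902, -0.215], TCP at [0.166, 0.603, 0.231] pointing down, gripper open.
Joint ranges: [-3.01, 3.01], [-0.46, 2.08], [-1.47, 1.51], [0.13, 2.56], [-1, 4.14], [0.04, 2.09], [-2.66, 2.66]. Speed limits (rad/s): [2.57, 2.57, 3.14, 3.14, 3.14, 3.14, 3.14].

### API

Orientations are given as a unit quaternion [w, x, y, z].
In Python, from workcell import r, eyes, recognise, trace gives the robot as it stands.
- The arm moves only by the tool drive_tool, never from a script. Its argument "deltas" is a list that holds one entry, the list of rows, each a list of 5 numbers: the finger opening in mm, from 0 to 85.4, then the shift along the tool's x, y, z in mm, then the turn about the tool's z in rad. A call has 1 to 5 rows; each row shifts and turns the commanded pose from where the row before left it, along the tool's axes as they then stand; what a row does not reach is not made up. A row lasts 1/12 s, in which the tool goes at most 41.7 mm and 7.16 degrees, less where a joint would pass 70% of its speed; a pose out of reach is approached as far as the arm can. A call is refused whole if a number of a shift passes 41.7 or a number of a turn 0.125, either way. A call with a gripper value outside its range is refused whole. The fingers move at their own pace and stop on an object; "squeeze" is the grip in N (left out, the last holds). Time passes only in rows, so rows that do not move let the fingers close. It gives the time, the measured TCP pose, the force and the opening at its end, in the units of the state.
- r.get_obs(): the state, without advancing time (a new reading comes with each control period).
- eyes.camera(name): name is "scene" or "side" or "wrist"; returns (picture, depth): 420x560x3 uint8, red, green, blue; 420x560 float32, m along the optical axis (not along the pixel's ray), 0 where there is no reading.
- eyes.camera_model(name): a dict with "fx", "fy", "cx", "cy" (pixels), "R" (3x3) and "t" (3): a world point X has camera coordinates R X + t. Camera axes: x right, y down, z forward; pixel columns grow to the right and rows downward; lengths in m; the calibration is good to about 2 mm. A picture is of the moment at which its call begins: read the wrist's pose just before it. camera_model takes no time and is no camera call; for the wrist camera it gives the pose at the moment of the call.
- r.finish_job(): hands the job in, once; it reports no verdict.
Trained networks look in the newest picture that a camera, given by its name, has taken for a name from the list of things; names that differ only in an ending like _2 or _b are one class to them, and where a whole thing is asked for, a point or a joint stands for the part that bears it (a point fixed in the world has none). Each returns a list of dicts, best first, with "confidence" (0 to 1); they miss things now and then, are a little off and sometimes report something else, mostly with a low value. They report only what shows in the picture. A call takes as long as a camera call. They do not tell look-alikes from the thing itself.
- recognise(name, camera): "point" ([column, row] as shares, 0 to 1, of the picture: columns of its width, rows of its height, amid what is visible of it).
- trace(name, camera): "region" (420x560 bool, what is visible of it) and "point" ([column, row] as shares, 0 to 1, of the picture: columns of its width, rows of its height, amid what is visible of it).
The state is a dict: "time": time; "joints": joint angles; "joint_vel": joint speeds; "joint_torque": joint torques, N m; "eef_pos": TCP position; "eef_rot": TCP orientation; "force": force on the tool from outside, world axes, zero at the start; "torque": the same for the moment, N m; "opening": finger opening in m.
Only numpy, scipy, OpenCV 4.12 (cv2) and the standard library are available. Lean on these libraries where they do the work, as an engineer would, in place of code of your own. Each camera call takes 0.05 s, during which the arm holds its last target.

## Working session

There is one attempt and no reset: what is moved stays moved. The work goes in short steps, Python scripts to look and compute and a tool call to move; the robot and the scene stay as the last step left them, time stands still between calls to the robot, and variables do not carry over. Pictures are saved under pics/ and viewed, and the job is handed in when it is done.

Besides the shell and the picture viewer there is one more tool, called after "Emit:" as name([rows], argument=value, ...), one row to a line, values as JSON. drive_tool: Moves the arm, as the interface text tells. Its arguments: {"type":"object","properties":{"deltas":{"type":"array","items":{"type":"array","items":{"type":"array","items":{"type":"number"}}}},"squeeze":{"type":"number"}},"required":["deltas"]}

```bash
ls; mkdir -p pics; python3 - <<'E'
from workcell import r, eyes, recognise, trace
import cv2, numpy as np
o=r.get_obs()
for k,v in o.items(): print(k,np.round(v,3))
print(r.pinch_z)
for n in ["scene","side","wrist"]:
    p,d=eyes.camera(n); cv2.imwrite(f"pics/{n}0.png",p[:,:,::-1]); np.save(f"pics/{n}0.npy",d)
    m=eyes.camera_model(n); print(n,{k:np.round(v,3).tolist() for k,v in m.items()})
E
```

```text
pics
time 0.0
joints [-1.268  0.69  -0.195  1.566  0.157  0.903 -0.215]
joint_vel [ 0.002  0.    -0.     0.001  0.001  0.001 -0.002]
joint_torque [-0.0000e+00 -5.3962e+01 -1.2660e+00 -1.5855e+01  9.0000e-03  9.0000e-03
 -0.0000e+00]
eef_pos [0.166 0.602 0.23 ]
eef_rot [ 0.001  0.795  0.606 -0.001]
force [0.42  0.15  0.014]
torque [ 0.    -0.005 -0.045]
opening 0.085
0.0187
scene {'fx': 501.06, 'fy': 501.06, 'cx': 278.284, 'cy': 214.006, 'R': [[0.065, 0.998, 0.014], [0.866, -0.049, -0.497], [-0.496, 0.045, -0.867]], 't': [0.016, -0.345, 1.78]}
side {'fx': 507.944, 'fy': 507.944, 'cx': 282.147, 'cy': 206.699, 'R': [[0.766, -0.643, -0.011], [-0.357, -0.411, -0.839], [0.534, 0.647, -0.544]], 't': [-0.405, 0.267, 1.163]}
wrist {'fx': 338.737, 'fy': 338.737, 'cx': 280.538, 'cy': 210.851, 'R': [[0.265, 0.964, -0.001], [0.918, -0.252, 0.307], [0.296, -0.082, -0.952]], 't': [-0.624, -0.04, 0.38]}
```

View pics/scene0.png

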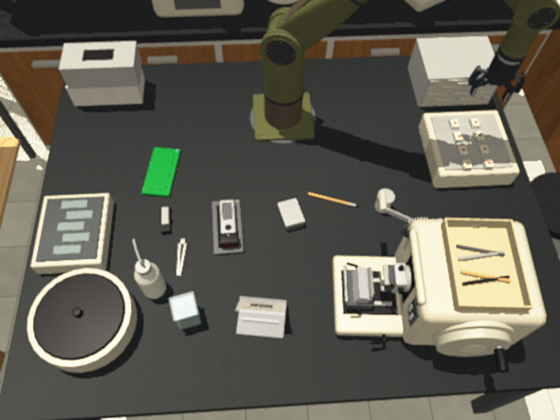

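View pics/side0.png

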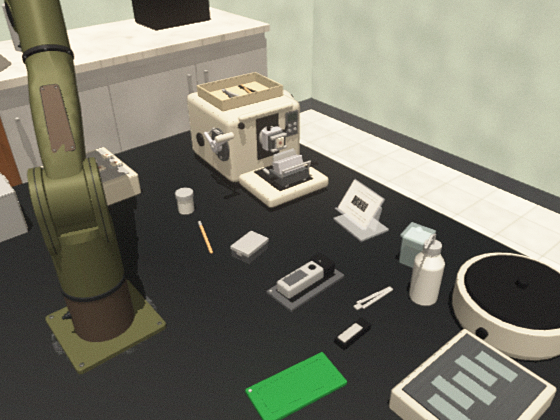

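View pics/wrist0.png

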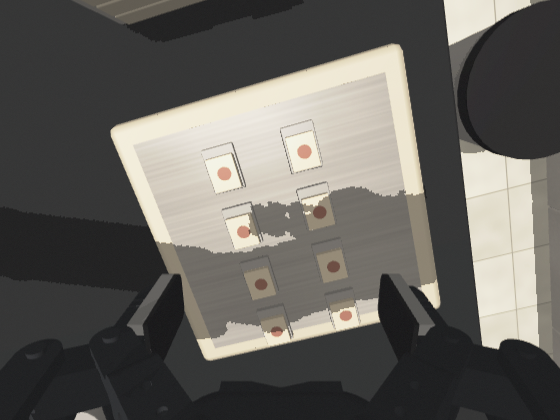

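The scene view shows the scanner on a grey pad at (228,225). The green look-alike pad is at (161,172), the job card at (262,315), the microtome on the right with its front towards image left, and the lever around (400,210). I'll enlarge these and run the networks.

```bash
cat > h.py <<'E'
from workcell import r, eyes, recognise, trace
import cv2, numpy as np
def world(m,u,v,d):
    pc=np.stack([(u-m['cx'])/m['fx']*d,(v-m['cy'])/m['fy']*d,d],-1)
    return (pc-m['t'])@np.array(m['R'])
def proj(m,X):
    c=np.array(m['R'])@np.array(X)+m['t']; return np.array([c[0]/c[2]*m['fx']+m['cx'],c[1]/c[2]*m['fy']+m['cy']])
E
python3 - <<'E'
from h import *
for n in ["scene","side"]:
    m=eyes.camera_model(n); d=np.load(f"pics/{n}0.npy")
    for nm in ["scanner","pad","barcode","trim_lever","trim_grip","click_quadrant","microtome","specimen_pot"]:
        for q in trace(nm,n)[:3]:
            v,u=np.nonzero(q['region']&(d>0)); 
            if len(u)==0: print(n,nm,'empty');continue
            P=world(m,u,v,d[v,u])
            np.save(f"pics/reg_{n}_{nm}.npy",P) if q is trace else None
            print(n,nm,round(q['confidence'],2),np.round(np.array(q['point'])*[560,420]),len(u),np.round(np.percentile(P,[2,50,98],axis=0),3).tolist())
s=cv2.imread("pics/scene0.png"); a=cv2.imread("pics/side0.png")
c1=cv2.resize(s[170:270,340:480],None,fx=5,fy=5,interpolation=cv2.INTER_CUBIC)
c2=cv2.resize(a[90:190,180:320],None,fx=5,fy=5,interpolation=cv2.INTER_CUBIC)
c3=cv2.resize(s[180:345,180:320],None,fx=3.6,fy=3.6,interpolation=cv2.INTER_CUBIC)
for i,c in enumerate([c1,c2,c3]): cv2.imwrite(f"pics/c{i}.png",c)
print(r.get_obs()['time'])
E
```

```text
scene scanner 0.72 [225. 225.] 758 [[0.37, -0.222, 0.023], [0.454, -0.198, 0.045], [0.516, -0.172, 0.053]]
scene scanner 0.4 [165. 219.] 261 [[0.362, -0.406, 0.006], [0.41, -0.391, 0.019], [0.449, -0.377, 0.026]]
scene pad 0.83 [162. 173.] 1366 [[0.128, -0.465, 0.002], [0.224, -0.416, 0.013], [0.31, -0.365, 0.02]]
scene pad 0.82 [219. 228.] 715 [[0.351, -0.247, 0.004], [0.445, -0.227, 0.012], [0.528, -0.159, 0.019]]
scene barcode 0.67 [262. 307.] 460 [[0.694, -0.168, 0.042], [0.725, -0.111, 0.084], [0.754, -0.052, 0.118]]
scene trim_lever 0.65 [386. 211.] 252 [[0.483, 0.217, 0.174], [0.531, 0.234, 0.23], [0.539, 0.303, 0.244]]
scene trim_grip 0.84 [388. 208.] 318 [[0.396, 0.217, -0.002], [0.528, 0.243, 0.223], [0.539, 0.34, 0.243]]
scene click_quadrant 0.67 [406. 231.] 68 [[0.513, 0.272, 0.04], [0.557, 0.292, 0.158], [0.596, 0.319, 0.226]]
scene microtome 0.74 [448. 287.] 23364 [[0.572, 0.108, 0.045], [0.744, 0.344, 0.24], [0.89, 0.554, 0.28]]
scene specimen_pot 0.77 [388. 199.] 183 [[0.365, 0.247, -0.001], [0.395, 0.295, 0.063], [0.455, 0.315, 0.13]]
side scanner 0.82 [306. 276.] 12
[... 228 characters left out ...]
3], [0.211, -0.419, 0.011], [0.303, -0.367, 0.014]]
side barcode 0.91 [360. 206.] 1125 [[0.693, -0.168, 0.041], [0.723, -0.111, 0.079], [0.754, -0.051, 0.115]]
side trim_lever 0.74 [219. 141.] 280 [[0.478, 0.214, 0.139], [0.529, 0.273, 0.192], [0.551, 0.387, 0.24]]
side trim_grip 0.57 [217. 136.] 330 [[0.479, 0.214, 0.122], [0.531, 0.316, 0.177], [0.574, 0.436, 0.239]]
side click_quadrant 0.84 [219. 148.] 314 [[0.495, 0.234, 0.101], [0.555, 0.318, 0.15], [0.57, 0.387, 0.235]]
side microtome 0.87 [254. 140.] 12517 [[0.539, 0.097, 0.004], [0.647, 0.283, 0.158], [0.828, 0.543, 0.277]]
side specimen_pot 0.81 [185. 196.] 420 [[0.363, 0.263, 0.0], [0.382, 0.275, 0.045], [0.411, 0.382, 0.068]]
0.95
```

View pics/c0.png

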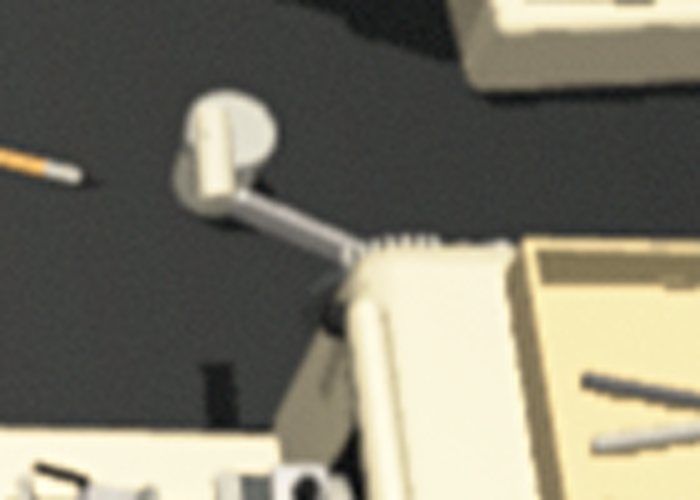

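View pics/c1.png

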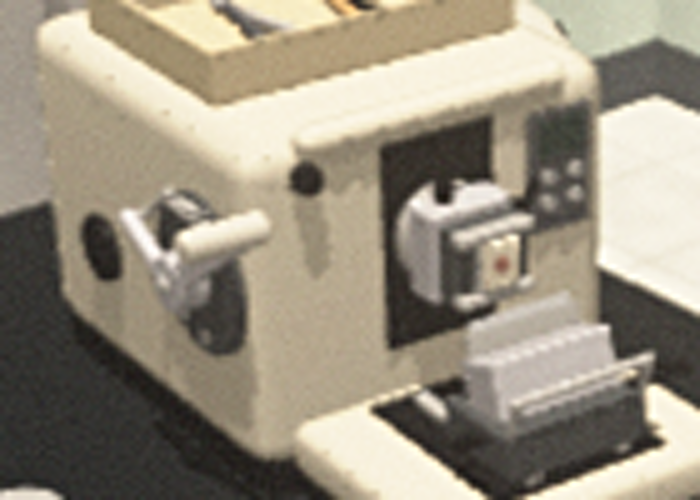

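View pics/c2.png

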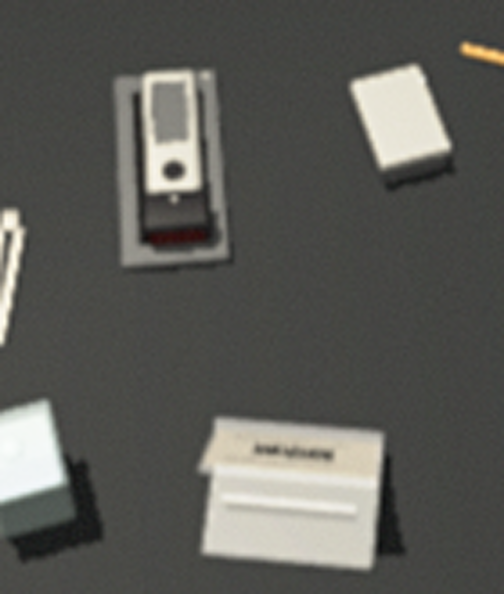

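Crops: the grey pad with the scanner on it is at scene (225,225), head towards image bottom (+x). The green pad at (162,173) and the small black item at (165,219) are not wanted. The lever's ivory bar is at scene (383,203). Next I fit the poses.

```bash
python3 - <<'E'
from h import *
import itertools
def cloud(n):
    m=eyes.camera_model(n); d=np.load(f"pics/{n}0.npy"); v,u=np.mgrid[0:420,0:560]
    return world(m,u,v,d), d>0, cv2.imread(f"pics/{n}0.png")
def rect(P):
    (c,wh,a)=cv2.minAreaRect((P*1000).astype(np.float32)); 
    if wh[0]<wh[1]: a+=90; wh=wh[::-1]
    return np.round(c,1),np.round(wh,1),round((a+90)%180-90,1)
for n in ["scene","side"]:
    P,ok,im=cloud(n)
    b=(P[...,0]>.3)&(P[...,0]<.56)&(P[...,1]>-.28)&(P[...,1]<-.12)&ok
    for lo,hi,t in [(.036,.06,'scannertop'),(.007,.06,'pad+sc')]:
        mm=b&(P[...,2]>lo)&(P[...,2]<hi)
        mm=cv2.morphologyEx(mm.astype(np.uint8),cv2.MORPH_OPEN,np.ones((3,3)))>0
        print(n,t,mm.sum(),rect(P[mm][:,:2]),np.round(np.percentile(P[mm],[1,50,99],axis=0),3).tolist())
    # card
    b=(P[...,0]>.64)&(P[...,0]<.85)&(P[...,1]>-.2)&(P[...,1]<-.02)&ok&(P[...,2]>.03)&(P[...,2]<.14)
    Q=P[b]; 
    best=None
    rng=np.random.default_rng(0)
    for _ in range(300):
        a=Q[rng.choice(len(Q),3,False)]; nn=np.cross(a[1]-a[0],a[2]-a[0]); l=np.linalg.norm(nn)
        if l<1e-9: continue
        nn/=l; inl=abs((Q-a[0])@nn)<.004
        if best is None or inl.sum()>best.sum(): best=inl
    C=Q[best]; c=C.mean(0); nn=np.linalg.svd(C-c)[2][2]; nn*=np.sign(nn[2])
    print(n,'card',len(C),len(Q),np.round(c,3),'n',np.round(nn,3),'tilt',np.degrees(np.arccos(nn[2])),'az',np.degrees(np.arctan2(nn[1],nn[0])))
    # dark code pixels on card
    idx=np.argwhere(b)[best]; g=cv2.cvtColor(im,6)[idx[:,0],idx[:,1]]
    dk=g<110; print(n,'dark',dk.sum(),np.round(C[dk].mean(0),3),np.round(np.percentile(C[dk],[5,95],axis=0),3).tolist(),'card rng',np.round(np.percentile(C,[0.5,99.5],axis=0),3).tolist())
    # grip: ivory above .2
    b=(P[...,0]>.44)&(P[...,0]<.56)&(P[...,1]>.17)&(P[...,1]<.26)&ok&(P[...,2]>.2)&(P[...,2]<.26)
    print(n,'grip',b.sum(),rect(P[b][:,:2]),np.round(np.percentile(P[b],[2,50,98],axis=0),3).tolist())
    # housing front face & left face
    b=ok&(P[...,2]>.1)&(P[...,2]<.24)&(P[...,0]>.5)&(P[...,0]<.95)&(P[...,1]>.2)&(P[...,1]<.6)
    t=ok&(P[...,2]>.235)&(P[...,2]<.25)&(P[...,0]>.54)&(P[...,1]>.24)
    t=cv2.morphologyEx(t.astype(np.uint8),cv2.MORPH_OPEN,np.ones((3,3)))>0
    print(n,'housing top',t.sum(),rect(P[t][:,:2]))
    t=ok&(P[...,2]>.27)&(P[...,2]<.29)&(P[...,0]>.54)&(P[...,1]>.24)
    print(n,'tray',t.sum(),rect(P[t][:,:2]))
    t=ok&(P[...,2]>.03)&(P[...,2]<.055)&(P[...,0]>.54)&(P[...,1]>.08)&(P[...,1]<.3)
    t=cv2.morphologyEx(t.astype(np.uint8),cv2.MORPH_OPEN,np.ones((3,3)))>0
    print(n,'base',t.sum(),rect(P[t][:,:2]))
    if n=='side': 
        b=ok&(P[...,2]>.04)&(P[...,2]<.2)&(P[...,1]>.4)&(P[...,1]<.56)&(P[...,0]>.45)&(P[...,0]<.65)
        Q=P[b][:,:2]; vx=cv2.fitLine((Q*1000).astype(np.float32),cv2.DIST_HUBER,0,.01,.01).ravel(); print('left face',len(Q),vx, np.degrees(np.arctan2(vx[1],vx[0])))
E
```

```text
scene scannertop 721 (array([ 438.6, -197. ]), array([160.6,  56.8]), -0.2) [[0.364, -0.225, 0.037], [0.448, -0.198, 0.045], [0.515, -0.169, 0.053]]
scene pad+sc 1459 (array([ 436., -203.]), array([185.7,  89.7]), 2.0) [[0.348, -0.246, 0.008], [0.448, -0.2, 0.036], [0.526, -0.159, 0.053]]
scene card 689 848 [ 0.724 -0.11   0.08 ] n [-0.789  0.12   0.603] tilt 52.94347027245113 az 171.35642686968683
scene dark 7 [ 0.72  -0.11   0.075] [[0.715, -0.129, 0.072], [0.723, -0.085, 0.077]] card rng [[0.682, -0.176, 0.034], [0.762, -0.046, 0.122]]
scene grip 191 (array([506.6, 238.6]), array([60.9, 44.3]), -3.1) [[0.481, 0.217, 0.208], [0.519, 0.228, 0.236], [0.535, 0.257, 0.245]]
scene housing top 5131 (array([719.2, 417.5]), array([302.1, 282.4]), 84.9)
scene tray 1108 (array([713.4, 434.8]), array([234.3, 174.1]), -5.0)
scene base 1829 (array([706.8, 184.1]), array([257.4, 182.7]), -4.3)
side scannertop 892 (array([ 435.9, -196.5]), array([156.1,  59.9]), -0.9) [[0.36, -0.225, 0.037], [0.437, -0.204, 0.044], [0.511, -0.173, 0.05]]
side pad+sc 2086 (array([ 434.1, -204.4]), array([187.8,  91.2]), 2.0) [[0.344, -0.249, 0.008], [0.421, -0.22, 0.028], [0.519, -0.169, 0.049]]
side card 1140 1416 [ 0.722 -0.114  0.077] n [-0.812  0.131  0.569] tilt 55.29017615178196 az 170.85585365915685
side dark 97 [ 0.723 -0.109  0.078] [[0.714, -0.134, 0.069], [0.732, -0.084, 0.086]] card rng [[0.687, -0.177, 0.036], [0.759, -0.045, 0.119]]
side grip 137 (array([506.6, 224.9]), array([58.5, 41.2]), 23.6) [[0.478, 0.213, 0.208], [0.502, 0.221, 0.234], [0.53, 0.244, 0.24]]
side housing top 1817 (array([1578.8, 1106.8]), array([1956.4, 1759.8]), -2.3)
side tray 1518 (array([1606.5, 1139.1]), array([1946.4, 1695.5]), -3.1)
side base 1439 (array([1545.2,  188.8]), array([1961.5,  215.5]), -0.2)
left face 788 [8.8162445e-02 9.9610609e-01 5.7739709e+02 4.8096994e+02] 84.94209
```

Emit:
drive_tool([
  [[85.4, 0, 0, -35, -0.125], [85.4, 0, 0, -40, -0.125], [85.4, -20, 20, -30, -0.008], [85.4, -30, 28, 0, 0], [85.4, -30, 28, 0, 0]],
])

```text
time: 1.37
eef_pos: [0.241, 0.5227, 0.3386]
eef_rot: [-0.002, 0.71, 0.704, 0.003]
force: [0.9, -0.3, -1.8]
opening: 0.0854
```

Emit:
drive_tool([
  [[85.4, -30, 28, 0, 0], [85.4, -32, 26, 0, 0], [85.4, -32, 26, 0, 0], [85.4, -32, 26, 0, 0], [85.4, -32, 26, 0, 0]],
])

```text
time: 1.78
eef_pos: [0.3722, 0.3604, 0.3365]
eef_rot: [0.0, 0.711, 0.703, 0.0]
force: [1.8, 1.3, 1.2]
opening: 0.0855
```

Emit:
drive_tool([
  [[85.4, -35, 22, 0, 0], [85.4, -38, 15, 0, 0], [85.4, -40, 5, 0, 0], [85.4, -41, 0, 0, 0], [85.4, -41, 0, 0, 0]],
])

```text
time: 2.2
eef_pos: [0.4112, 0.1647, 0.3363]
eef_rot: [0.0, 0.711, 0.703, 0.0]
force: [0.2, -0.2, 0.0]
opening: 0.0853
```

Emit:
drive_tool([
  [[85.4, -41, 0, 0, 0], [85.4, -41, 0, 10, 0], [85.4, -41, 0, 20, 0], [85.4, -41, 0, 20, 0], [85.4, -41, 0, 20, 0]],
])

```text
time: 2.62
eef_pos: [0.409, -0.0288, 0.2715]
eef_rot: [0.001, 0.711, 0.703, 0.001]
force: [1.8, 0.1, -0.2]
opening: 0.0853
```

Emit:
drive_tool([
  [[85.4, -41, 10, 20, 0], [85.4, -41, 10, 20, 0], [85.4, -40, 10, 20, 0], [85.4, -20, 8, 20, 0], [85.4, 0, 0, 0, 0]],
])

```text
time: 3.03
eef_pos: [0.442, -0.1623, 0.1949]
eef_rot: [-0.001, 0.714, 0.7, -0.002]
force: [-0.3, -0.4, 0.3]
opening: 0.0854
```

```bash
python3 - <<'E'
from h import *
o=r.get_obs(); print(np.round(o['eef_pos'],4),np.round(o['eef_rot'],4))
m=eyes.camera_model("wrist"); p,d=eyes.camera("wrist"); cv2.imwrite("pics/w1.png",p[:,:,::-1])
v,u=np.mgrid[0:420,0:560]; P=world(m,u,v,d)
b=(d>0)&(P[...,0]>.3)&(P[...,0]<.56)&(P[...,1]>-.28)&(P[...,1]<-.12)
for lo,hi in [(.036,.06),(.007,.06)]:
    mm=b&(P[...,2]>lo)&(P[...,2]<hi); print(cv2.minAreaRect((P[mm][:,:2]*1000).astype(np.float32)),np.round(np.percentile(P[mm],[1,50,99],axis=0),3).tolist())
E
```

```text
[ 0.442  -0.1623  0.1949] [-5.000e-04  7.138e-01  7.003e-01 -1.700e-03]
((434.9906005859375, -199.07997131347656), (153.91806030273438, 58.11351776123047), 1.9948965311050415) [[0.36, -0.223, 0.038], [0.431, -0.198, 0.044], [0.509, -0.17, 0.049]]
((433.45709228515625, -202.89138793945312), (184.51406860351562, 90.11449432373047), 2.0174882411956787) [[0.343, -0.247, 0.01], [0.419, -0.199, 0.041], [0.516, -0.158, 0.048]]
```

View pics/w1.png

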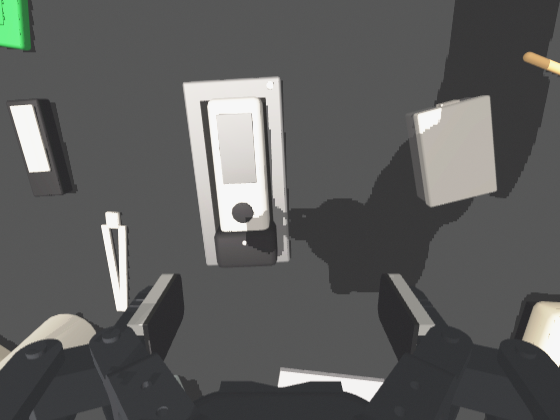

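The wrist view shows the scanner centred at about (240,180) on the grey pad, head towards the bottom at (245,248), between the finger lanes. It agrees with the fit: centre (0.435,-0.199), yaw about 2°.

Emit:
drive_tool([
  [[85.4, 0, 0, 0, 0], [85.4, 0, 0, 0, 0]],
])

```text
time: 3.25
eef_pos: [0.4428, -0.1556, 0.1983]
eef_rot: [0.0, 0.71, 0.704, 0.001]
force: [-0.3, 0.5, -0.2]
opening: 0.0854
```

Emit:
drive_tool([
  [[85.4, -22, 1, 10, -0.035], [85.4, -21, 0, 30, 0], [85.4, 0, 0, 40, 0], [85.4, 0, 0, 40, 0], [85.4, 0, 0, 0, 0]],
])

```text
time: 3.67
eef_pos: [0.4402, -0.197, 0.0718]
eef_rot: [-0.006, 0.698, 0.717, -0.002]
force: [-1.8, 1.3, -0.9]
opening: 0.0854
```

Emit:
drive_tool([
  [[85.4, 0, 0, 0, 0]],
])

```text
time: 3.75
eef_pos: [0.4429, -0.1981, 0.0771]
eef_rot: [-0.002, 0.698, 0.717, -0.001]
force: [1.9, 0.2, 1.1]
opening: 0.0855
```

Emit:
drive_tool([
  [[85.4, -1, 1, 30, 0], [85.4, 0, 0, 20, 0], [85.4, 0, 0, 8, 0], [85.4, 0, 0, 0, 0], [85.4, 0, 0, 0, 0]],
])

```text
time: 4.17
eef_pos: [0.4463, -0.2009, 0.022]
eef_rot: [0.001, 0.698, 0.716, 0.001]
force: [0.6, 0.1, 0.1]
opening: 0.0856
```

Emit:
drive_tool([
  [[85.4, 1, -1, 4, 0], [40, 0, 0, 0, 0], [40, 0, 0, 0, 0], [40, 0, 0, 0, 0], [40, 0, 0, 0, 0]],
], squeeze=40)

```text
time: 4.58
eef_pos: [0.4441, -0.1999, 0.0163]
eef_rot: [0.0, 0.698, 0.716, 0.0]
force: [0.3, 1.8, 3.4]
opening: 0.0455
```

Emit:
drive_tool([
  [[40, 0, 0, 0, 0], [40, 0, 0, 0, 0], [40, 0, 0, 0, 0]],
])

```text
time: 4.83
eef_pos: [0.4441, -0.1999, 0.0163]
eef_rot: [0.0, 0.698, 0.716, 0.0]
force: [-0.0, 0.7, 6.0]
opening: 0.0454
```

Emit:
drive_tool([
  [[40, 0, 0, -10, 0], [40, 0, 0, -25, 0], [40, 0, 0, -30, 0], [40, 10, 10, -10, 0], [40, 20, 20, 0, 0.06]],
])

```text
time: 5.25
eef_pos: [0.4712, -0.1732, 0.0937]
eef_rot: [0.001, 0.722, 0.692, -0.001]
force: [-0.1, -1.4, -2.4]
opening: 0.0455
```

Emit:
drive_tool([
  [[40, 25, 25, 0, 0.06], [40, 25, 25, 0, 0.06], [40, 20, 18, 0, 0], [40, 0, 0, 0, 0], [40, 0, 0, 0, 0]],
])

```text
time: 5.67
eef_pos: [0.5482, -0.1036, 0.0911]
eef_rot: [-0.0, 0.759, 0.651, 0.001]
force: [0.2, -0.5, -2.4]
opening: 0.0453
```

```bash
python3 - <<'E'
from h import *
o=r.get_obs(); print(np.round(o['eef_pos'],4),np.round(o['eef_rot'],4))
for n in ["scene","side"]:
    p,d=eyes.camera(n); cv2.imwrite(f"pics/{n}2.png",p[:,:,::-1]); np.save(f"pics/{n}2.npy",d)
    q=trace("scanner",n)
    m=eyes.camera_model(n)
    for k in q[:2]:
        v,u=np.nonzero(k['region']&(d>0)); P=world(m,u,v,d[v,u]); print(n,k['confidence'],np.array(k['point'])*[560,420],np.round(np.percentile(P,[2,50,98],axis=0),3).tolist())
a=cv2.imread("pics/side2.png"); cv2.imwrite("pics/s2c.png",cv2.resize(a[150:330,240:430],None,fx=3.2,fy=3.2,interpolation=cv2.INTER_CUBIC))
E
```

```text
[ 0.5482 -0.1036  0.0911] [-1.000e-04  7.588e-01  6.513e-01  7.000e-04]
scene 0.56 [254.296 254.604] [[0.537, -0.139, 0.003], [0.591, -0.11, 0.12], [0.621, -0.085, 0.128]]
scene 0.56 [147.28  277.914] [[0.57, -0.448, -0.0], [0.64, -0.408, 0.115], [0.658, -0.383, 0.199]]
side 0.66 [304.808 221.088] [[0.461, -0.145, 0.089], [0.51, -0.118, 0.115], [0.607, -0.078, 0.122]]
```

View pics/s2c.png

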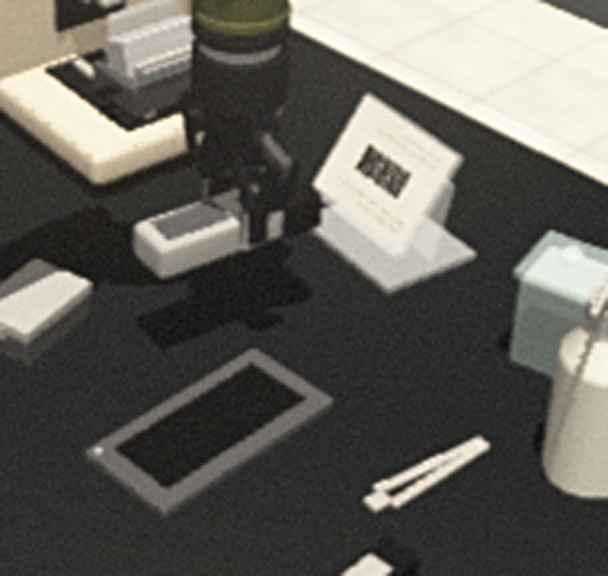

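The crop shows the scanner held level, with the grey handle at (190,235) and the head pointing at the card. The barcode is at (383,172). Now I lower it and align.

Emit:
drive_tool([
  [[40, 10, 2, 12, 0], [40, 10, 2, 10, 0], [40, 0, 0, 4, 0], [40, 0, 0, 0, 0], [40, 0, 0, 0, 0]],
])

```text
time: 6.28
eef_pos: [0.5536, -0.0863, 0.0639]
eef_rot: [-0.001, 0.76, 0.65, -0.001]
force: [0.1, -1.1, -2.0]
opening: 0.0452
```

Emit:
drive_tool([
  [[40, 0, 0, 0, 0], [40, 0, 0, 0, 0], [40, 0, 0, 0, 0], [40, 0, 0, 0, 0], [40, 0, 0, 0, 0]],
])

```text
time: 6.7
eef_pos: [0.5543, -0.0868, 0.065]
eef_rot: [0.0, 0.76, 0.65, 0.0]
force: [-0.2, -0.4, -2.1]
opening: 0.0452
```

```bash
python3 - <<'E'
from h import *
o=r.get_obs(); print(o['time'],np.round(o['eef_pos'],4),np.round(o['eef_rot'],4))
n="side"
p,d=eyes.camera(n); cv2.imwrite(f"pics/{n}3.png",p[:,:,::-1])
m=eyes.camera_model(n)
v,u=np.mgrid[0:420,0:560]; P=world(m,u,v,d)
b=(d>0)&(P[...,0]>.44)&(P[...,0]<.53)&(P[...,1]>-.14)&(P[...,1]<-.02)&(P[...,2]>.05)&(P[...,2]<.12)
Q=P[b]; print(len(Q),np.round(np.percentile(Q,[1,50,99],axis=0),3).tolist())
t=Q[Q[:,2]>.085]; A=np.c_[t[:,:2],np.ones(len(t))]; print(np.round(np.linalg.lstsq(A,t[:,2],rcond=None)[0],3), cv2.minAreaRect((t[:,:2]*1000).astype(np.float32)))
a=cv2.imread("pics/side3.png"); cv2.imwrite("pics/s3c.png",cv2.resize(a[150:330,240:430],None,fx=3.2,fy=3.2,interpolation=cv2.INTER_CUBIC))
E
```

```text
6.7 [ 0.5543 -0.0868  0.065 ] [2.000e-04 7.601e-01 6.498e-01 1.000e-04]
461 [[0.468, -0.107, 0.062], [0.493, -0.092, 0.089], [0.529, -0.056, 0.095]]
[0.034 0.049 0.078] ((500.6686706542969, -80.13046264648438), (50.49031448364258, 64.50921630859375), 80.60665130615234)
```

View pics/s3c.png

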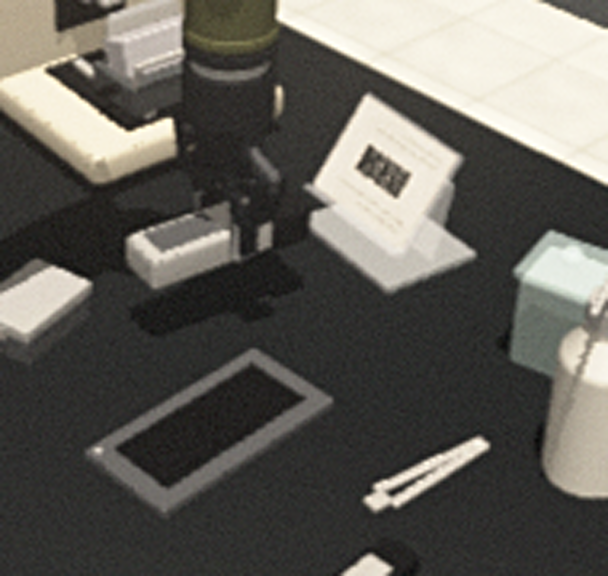

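Emit:
drive_tool([
  [[40, 0, 0, 0, 0], [40, 0, 0, 0, 0], [40, 0, 0, 0, 0], [40, 0, 0, 0, 0], [40, 0, 0, 0, 0]],
])

```text
time: 7.17
eef_pos: [0.5542, -0.0865, 0.0647]
eef_rot: [-0.0, 0.76, 0.65, 0.0]
force: [0.0, 0.2, -1.4]
opening: 0.0453
```

Emit:
drive_tool([
  [[40, 0, 0, 0, 0], [40, 0, 0, 0, 0], [40, 0, 0, 0, 0], [40, 0, 0, 0, 0], [40, 0, 0, 0, 0]],
])

```text
time: 7.58
eef_pos: [0.5542, -0.0865, 0.0647]
eef_rot: [-0.0, 0.76, 0.65, 0.0]
force: [0.0, 0.7, -2.4]
opening: 0.0453
```

Emit:
drive_tool([
  [[40, 0, 0, 0, 0], [40, 0, 0, 0, 0], [40, 0, 0, 0, 0], [40, 0, 0, 0, 0], [40, 0, 0, 0, 0]],
])

```text
time: 8.0
eef_pos: [0.5542, -0.0865, 0.0647]
eef_rot: [-0.0, 0.76, 0.65, 0.0]
force: [-0.0, -0.1, -2.8]
opening: 0.0452
```

```bash
python3 - <<'E'
from h import *
# better check: scanner window from scene camera (seen from +x side: front end visible)
o=r.get_obs(); print(o['time'],np.round(o['eef_pos'],4))
n="scene"; p,d=eyes.camera(n); cv2.imwrite(f"pics/{n}3.png",p[:,:,::-1]); m=eyes.camera_model(n)
v,u=np.mgrid[0:420,0:560]; P=world(m,u,v,d)
b=(d>0)&(P[...,0]>.56)&(P[...,0]<.66)&(P[...,1]>-.16)&(P[...,1]<-.03)&(P[...,2]>.05)&(P[...,2]<.105)
Q=P[b]; print(len(Q),np.round(np.percentile(Q,[1,50,99],axis=0),3).tolist())
print(np.round(proj(m,[.622,-.0945,.078])),np.round(proj(m,[.722,-.11,.078])))
a=p[:,:,::-1]; cv2.imwrite("pics/sc3c.png",cv2.resize(a[210:350,190:330],None,fx=4,fy=4,interpolation=cv2.INTER_CUBIC))
E
```

```text
8.0 [ 0.5542 -0.0865  0.0647]
510 [[0.561, -0.123, 0.067], [0.6, -0.092, 0.094], [0.628, -0.055, 0.104]]
[265. 271.] [261. 306.]
```

View pics/sc3c.png

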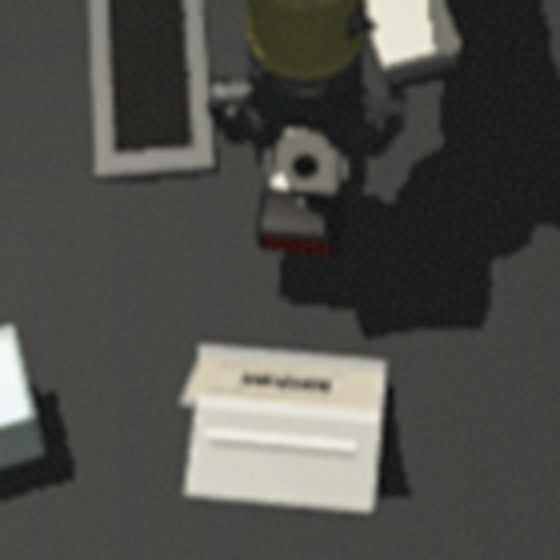

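The predicted window pixel (265,271) matches the red window seen at full-frame (264,271), and it has been on the code for over 1.3 s. Now the scanner goes back to the pad.

Emit:
drive_tool([
  [[40, 0, -10, -15, -0.06], [40, 0, -15, -15, -0.07], [40, 0, -15, 0, -0.06], [40, -25, -20, 0, 0], [40, -25, -20, 0, 0]],
])

```text
time: 8.47
eef_pos: [0.4765, -0.133, 0.0952]
eef_rot: [0.0, 0.693, 0.721, 0.001]
force: [-0.2, -1.4, -3.1]
opening: 0.0453
```

Emit:
drive_tool([
  [[40, -25, -15, 0, 0], [40, -20, -10, 0, 0], [40, -10, -5, 0, 0], [40, 0, 0, 0, 0], [40, 0, 0, 0, 0]],
])

```text
time: 8.88
eef_pos: [0.4488, -0.1901, 0.0948]
eef_rot: [0.0, 0.695, 0.719, 0.001]
force: [0.1, -0.2, -2.6]
opening: 0.0456
```

Emit:
drive_tool([
  [[40, -13, -6, 20, 0], [40, 0, 0, 30, 0], [40, 0, 0, 15, 0], [40, 0, 0, 5, 0], [40, 0, 0, 0, 0]],
])

```text
time: 9.3
eef_pos: [0.4432, -0.2014, 0.0236]
eef_rot: [-0.001, 0.694, 0.72, 0.0]
force: [0.2, 0.2, -1.7]
opening: 0.0455
```

Emit:
drive_tool([
  [[40, 0, 0, 0, 0]],
])

```text
time: 9.38
eef_pos: [0.4436, -0.2024, 0.025]
eef_rot: [0.0, 0.694, 0.72, 0.001]
force: [-0.2, -1.1, -2.6]
opening: 0.0455
```

Emit:
drive_tool([
  [[40, 0, 0, 5, 0], [40, 0, 0, 2, 0], [40, 0, 0, 0, 0], [40, 0, 0, 0, 0]],
])

```text
time: 9.72
eef_pos: [0.4427, -0.2037, 0.0181]
eef_rot: [0.0, 0.695, 0.719, 0.0]
force: [-0.1, 0.2, -1.4]
opening: 0.0455
```

Emit:
drive_tool([
  [[40, 0, 0, 2, 0], [40, 0, 0, 0, 0], [40, 0, 0, 0, 0]],
])

```text
time: 9.97
eef_pos: [0.4428, -0.2039, 0.0163]
eef_rot: [0.001, 0.695, 0.719, 0.0]
force: [-1.8, -0.4, 5.0]
opening: 0.0452
```

Contact at z = 0.0163, the same height as at pick-up. Releasing.

Emit:
drive_tool([
  [[60, 0, 0, 0, 0], [85.4, 0, 0, 0, 0], [85.4, 0, 0, 0, 0], [85.4, 0, 0, 0, 0], [85.4, 0, 0, 0, 0]],
])

```text
time: 10.38
eef_pos: [0.4425, -0.2037, 0.0156]
eef_rot: [-0.0, 0.695, 0.719, 0.0]
force: [0.5, 1.5, -0.5]
opening: 0.0853
```

Emit:
drive_tool([
  [[85.4, 0, 0, -15, 0], [85.4, 0, 0, -30, 0], [85.4, 0, 0, -40, 0], [85.4, 0, 0, -40, 0], [85.4, 0, 0, -40, 0]],
])

```text
time: 10.8
eef_pos: [0.4417, -0.2035, 0.1823]
eef_rot: [-0.001, 0.695, 0.719, -0.0]
force: [1.2, -0.2, 0.5]
opening: 0.0852
```

```bash
python3 - <<'E'
from h import *
o=r.get_obs(); print(np.round(o['eef_pos'],4),o['opening'])
m=eyes.camera_model("wrist"); p,d=eyes.camera("wrist"); cv2.imwrite("pics/w4.png",p[:,:,::-1])
v,u=np.mgrid[0:420,0:560]; P=world(m,u,v,d)
b=(d>0)&(P[...,0]>.3)&(P[...,0]<.56)&(P[...,1]>-.28)&(P[...,1]<-.12)
for lo,hi in [(.036,.06),(.007,.06)]:
    mm=b&(P[...,2]>lo)&(P[...,2]<hi); print(cv2.minAreaRect((P[mm][:,:2]*1000).astype(np.float32)),np.round(np.percentile(P[mm],[1,50,99],axis=0),3).tolist())
E
```

```text
[ 0.4417 -0.2035  0.1823] 0.08520116940097341
((433.4804382324219, -204.45867919921875), (153.48968505859375, 58.00444412231445), 2.3142266273498535) [[0.358, -0.229, 0.038], [0.429, -0.204, 0.044], [0.508, -0.176, 0.049]]
((433.1609191894531, -202.881103515625), (183.8134002685547, 90.20695495605469), 2.029484510421753) [[0.343, -0.248, 0.01], [0.418, -0.203, 0.042], [0.516, -0.159, 0.049]]
```

View pics/w4.png

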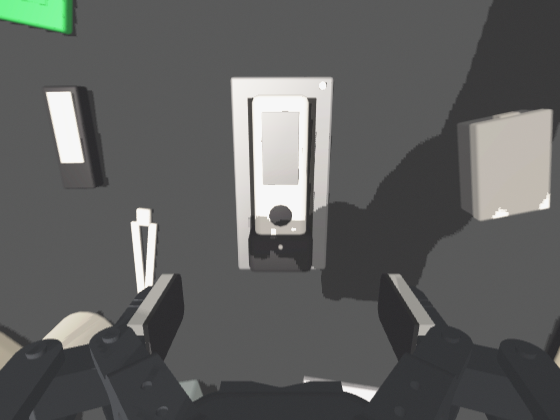

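The scanner lies flat on the grey pad at (280,185), 1.6 mm from the pad's middle and 0.3° off lengthwise. Now the lever.

```bash
python3 - <<'E'
from h import *
a=np.radians(85); xm=np.array([np.cos(a),np.sin(a),0]); ym=np.array([-np.sin(a),np.cos(a),0])
O=np.array([.706,.268,0])
for n in ["scene","side"]:
    m=eyes.camera_model(n); d=np.load(f"pics/{n}0.npy"); v,u=np.mgrid[0:420,0:560]; P=world(m,u,v,d)
    Q=(P-O); X=Q@xm; Y=Q@ym; Z=P[...,2]
    b=(d>0)&(X>-.1)&(X<-.03)&(Y>.14)&(Y<.26)&(Z>.18)&(Z<.26)
    print(n,b.sum(),'X',np.round(np.percentile(X[b],[2,25,50,75,98]),4),'Y',np.round(np.percentile(Y[b],[2,25,50,75,98]),4),'Z',np.round(np.percentile(Z[b],[2,25,50,75,98]),4))
    t=b&(Z>.225); print('top',t.sum(),np.round([X[t].mean(),Y[t].min(),Y[t].max(),Y[t].mean()],4))
    b2=(d>0)&(X>-.06)&(X<.1)&(Y>.13)&(Y<.26)&(Z>.1)&(Z<.23); print('arm/quad Y',np.round(np.percentile(Y[b2],[2,25,50,75,98]),3))
    # side face
    b3=(d>0)&(X>.1)&(X<.25)&(Y>.1)&(Y<.2)&(Z>.08)&(Z<.2); print('leftface Y',np.round(np.percentile(Y[b3],[5,50,95]),3))
    b4=(d>0)&(abs(X)<.03)&(abs(Y)<.12)&(Z>.2)&(Z<.235); print('front X',np.round(np.percentile(X[b4],[5,50,95]),3))
for X,Z in [(-.065,.23)]:
    for Y in (.19,.2,.21): print(Y,np.round(O+xm*X+ym*Y,4))
E
```

```text
scene 178 X [-0.0679 -0.0633 -0.0577 -0.0512 -0.0329] Y [0.1678 0.1715 0.1848 0.2023 0.221 ] Z [0.2108 0.2312 0.237  0.2399 0.2446]
top 152 [-0.0586  0.1651  0.226   0.1909]
arm/quad Y [0.134 0.151 0.169 0.171 0.176]
leftface Y [0.176 0.176 0.177]
front X [-0.018  0.004  0.011]
side 136 X [-0.0721 -0.0676 -0.0645 -0.06   -0.0474] Y [0.1707 0.1842 0.1991 0.2138 0.224 ] Z [0.2164 0.2288 0.2342 0.2376 0.24  ]
top 119 [-0.064   0.1682  0.226   0.1993]
arm/quad Y [0.132 0.144 0.154 0.159 0.18 ]
leftface Y [0.144 0.147 0.156]
front X [-0.004  0.005  0.011]
0.19 [0.5111 0.2198 0.    ]
0.2 [0.5011 0.2207 0.    ]
0.21 [0.4911 0.2216 0.    ]
```

Emit:
drive_tool([
  [[60, 10, 0, -40, 0.06], [20, 20, 0, -40, 0.06], [0, 35, 0, -40, 0], [0, 40, 5, -20, 0], [0, 40, 5, 0, 0]],
], squeeze=60)

```text
time: 11.27
eef_pos: [0.4633, -0.072, 0.3119]
eef_rot: [0.003, 0.738, 0.675, 0.003]
force: [1.2, 0.6, 0.6]
opening: 0.0257
```

Emit:
drive_tool([
  [[0, 40, 0, 0, 0], [0, 40, 0, 0, 0], [0, 40, 0, 0, 0], [0, 40, 0, 0, 0], [0, 40, 0, 0, 0]],
])

```text
time: 11.68
eef_pos: [0.4778, 0.1291, 0.3078]
eef_rot: [0.0, 0.737, 0.676, -0.0]
force: [-0.3, 0.1, 0.3]
opening: -0.0002
```

Emit:
drive_tool([
  [[0, 25, 0, 0, 0], [0, 0, 0, 0, 0], [0, 0, 0, 0, 0]],
])

```text
time: 11.93
eef_pos: [0.4799, 0.1539, 0.3075]
eef_rot: [-0.0, 0.735, 0.678, -0.0]
force: [1.0, -0.2, -0.2]
opening: -0.0001
```

Emit:
drive_tool([
  [[0, 30, 7, 0, 0], [0, 30, 7, 0, 0], [0, 12, 3, 0, 0], [0, 0, 0, 0, 0], [0, 0, 0, 0, 0]],
])

```text
time: 12.35
eef_pos: [0.5034, 0.2209, 0.3074]
eef_rot: [0.0, 0.737, 0.676, -0.001]
force: [0.9, -0.8, 0.1]
opening: -0.0
```

```bash
python3 - <<'E'
from h import *
o=r.get_obs(); print(np.round(o['eef_pos'],4))
m=eyes.camera_model("wrist"); p,d=eyes.camera("wrist"); cv2.imwrite("pics/w5.png",p[:,:,::-1]); np.save("pics/w5.npy",d)
p2,d2=eyes.camera("side"); cv2.imwrite("pics/s5c.png",cv2.resize(p2[60:200,140:320,::-1],None,fx=4,fy=4,interpolation=cv2.INTER_CUBIC))
a=np.radians(85); xm=np.array([np.cos(a),np.sin(a),0]); ym=np.array([-np.sin(a),np.cos(a),0]); O=np.array([.706,.268,0])
v,u=np.mgrid[0:420,0:560]; P=world(m,u,v,d); Q=P-O; X=Q@xm; Y=Q@ym; Z=P[...,2]
b=(d>0)&(X>-.1)&(X<-.03)&(Y>.14)&(Y<.26)&(Z>.2)&(Z<.26)
print(b.sum()); 
if b.sum(): print('X',np.round(np.percentile(X[b],[2,25,50,75,98]),4),'Y',np.round(np.percentile(Y[b],[2,25,50,75,98]),4),'Z',np.round(np.percentile(Z[b],[2,25,50,75,98]),4),cv2.minAreaRect((P[b][:,:2]*1000).astype(np.float32)))
E
```

```text
[0.5034 0.2209 0.3074]
2627
X [-0.0679 -0.0624 -0.0567 -0.051  -0.0326] Y [0.1739 0.1806 0.1972 0.2128 0.2251] Z [0.2138 0.2338 0.2377 0.2393 0.2407] ((504.68927001953125, 236.4356689453125), (37.90554428100586, 55.39048767089844), 84.8415298461914)
```

View pics/w5.png

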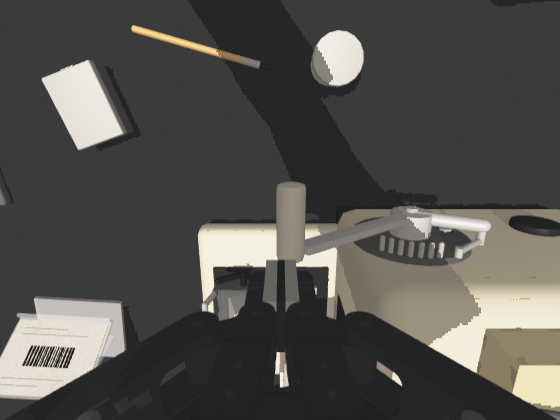

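View pics/s5c.png

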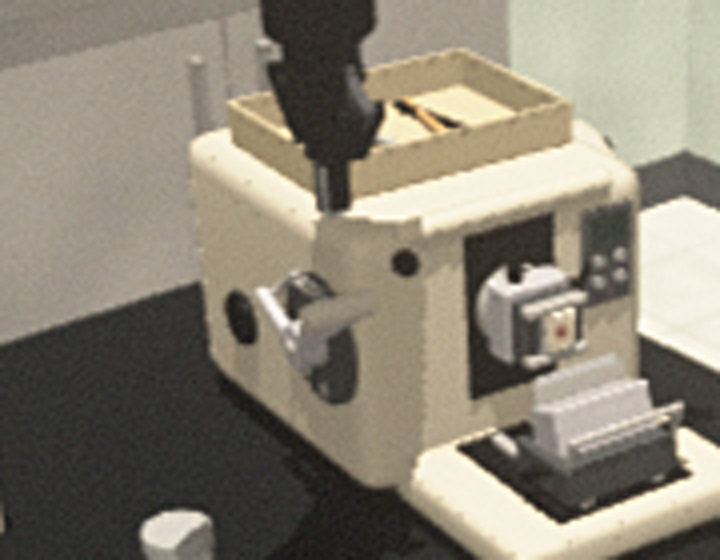

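The wrist view shows the bar at (291,220), the arm running to the hinge and the quadrant pins at (380–445,245), with the fingers right above the bar. The bar's middle is about (0.504,0.2275) with its top at 0.240, as expected. Lowering.

Emit:
drive_tool([
  [[0, 6, 0, 20, 0], [0, 0, 0, 25, 0], [0, 0, 0, 10, 0], [0, 0, 0, 0, 0], [0, 0, 0, 0, 0]],
])

```text
time: 12.87
eef_pos: [0.5041, 0.2272, 0.253]
eef_rot: [0.0, 0.737, 0.676, -0.001]
force: [0.0, 1.3, -0.0]
opening: -0.0
```

```bash
python3 - <<'E'
import numpy as np
L=.14
# tip z over angle; horizontal outward
for th in np.arange(0,1.0,.1):
    a=np.radians(35)-th; print(round(th,2),'tipz',round(.15+L*np.sin(a)+.01,4),'outward mm',round((L*np.cos(a)-L*np.cos(np.radians(35)))*1000,1))
E
```

```text
0.0 tipz 0.2403 outward mm 0.0
0.1 tipz 0.2285 outward mm 7.4
0.2 tipz 0.2159 outward mm 13.7
0.3 tipz 0.2028 outward mm 18.6
0.4 tipz 0.1893 outward mm 22.2
0.5 tipz 0.1755 outward mm 24.5
0.6 tipz 0.1615 outward mm 25.3
0.7 tipz 0.1475 outward mm 24.8
0.8 tipz 0.1337 outward mm 22.8
0.9 tipz 0.1201 outward mm 19.5
```

Emit:
drive_tool([
  [[0, 0, 0, 9, 0], [0, 0, 0, 4, 0], [0, -1, 0, 2, 0], [0, 0, 0, 0, 0]],
])

```text
time: 13.2
eef_pos: [0.5046, 0.2272, 0.2386]
eef_rot: [0.0, 0.737, 0.676, 0.001]
force: [-0.5, -1.0, 7.9]
opening: 0.0002
```

Emit:
drive_tool([
  [[0, -2, 0, 3, 0], [0, 0, 0, 0, 0]],
])

```text
time: 13.37
eef_pos: [0.5043, 0.2251, 0.2358]
eef_rot: [0.001, 0.737, 0.676, 0.001]
force: [-1.1, -0.9, 7.5]
opening: -0.0001
```

Emit:
drive_tool([
  [[0, -2, 0, 3, 0], [0, 0, 0, 0, 0]],
])

```text
time: 13.53
eef_pos: [0.5042, 0.223, 0.2329]
eef_rot: [0.001, 0.737, 0.676, 0.001]
force: [-0.8, -2.0, 7.8]
opening: -0.0003
```

Emit:
drive_tool([
  [[0, -2, 0, 3, 0], [0, 0, 0, 0, 0]],
])

```text
time: 13.7
eef_pos: [0.504, 0.221, 0.2298]
eef_rot: [0.001, 0.737, 0.676, 0.001]
force: [-1.0, -1.9, 7.0]
opening: 0.0001
```

Emit:
drive_tool([
  [[0, -2, 0, 3, 0], [0, 0, 0, 0, 0]],
])

```text
time: 13.87
eef_pos: [0.5038, 0.2191, 0.2268]
eef_rot: [0.001, 0.737, 0.676, 0.001]
force: [-1.4, -2.1, 6.4]
opening: 0.0002
```

Emit:
drive_tool([
  [[0, -2, 0, 3, 0], [0, 0, 0, 0, 0]],
])

```text
time: 14.03
eef_pos: [0.5037, 0.2172, 0.2238]
eef_rot: [0.0, 0.737, 0.676, 0.001]
force: [-0.6, -1.0, 6.9]
opening: -0.0002
```

Emit:
drive_tool([
  [[0, -1.5, 0, 3, 0], [0, 0, 0, 0, 0]],
])

```text
time: 14.2
eef_pos: [0.5035, 0.2155, 0.2207]
eef_rot: [0.001, 0.737, 0.676, 0.0]
force: [0.1, -1.6, 6.6]
opening: -0.0002
```

Emit:
drive_tool([
  [[0, -1.5, 0, 3, 0], [0, 0, 0, 0, 0]],
])

```text
time: 14.37
eef_pos: [0.5034, 0.2139, 0.2178]
eef_rot: [0.001, 0.737, 0.676, 0.0]
force: [-1.5, -2.3, 6.6]
opening: -0.0003
```

Emit:
drive_tool([
  [[0, -1, 0, 2.5, 0], [0, 0, 0, 0, 0]],
])

```text
time: 14.53
eef_pos: [0.5033, 0.2127, 0.2153]
eef_rot: [0.001, 0.737, 0.676, 0.0]
force: [0.1, -2.8, 7.6]
opening: -0.0
```

Emit:
drive_tool([
  [[0, -1, 0, 2.5, 0], [0, 0, 0, 0, 0]],
])

```text
time: 14.7
eef_pos: [0.5032, 0.2115, 0.2128]
eef_rot: [0.001, 0.737, 0.676, 0.0]
force: [-1.1, -2.2, 7.5]
opening: -0.0001
```

Emit:
drive_tool([
  [[0, -1, 0, 2.5, 0], [0, 0, 0, 0, 0]],
])

```text
time: 14.87
eef_pos: [0.5031, 0.2104, 0.2105]
eef_rot: [0.001, 0.737, 0.676, 0.0]
force: [-1.4, -3.0, 8.2]
opening: -0.0002
```

Emit:
drive_tool([
  [[0, -1, 0, 2.5, 0], [0, 0, 0, 0, 0]],
])

```text
time: 15.03
eef_pos: [0.503, 0.2093, 0.208]
eef_rot: [0.001, 0.737, 0.676, 0.0]
force: [-1.0, -2.7, 6.9]
opening: 0.0001
```

Emit:
drive_tool([
  [[0, -1, 0, 2.5, 0], [0, 0, 0, 0, 0]],
])

```text
time: 15.2
eef_pos: [0.5029, 0.2082, 0.2053]
eef_rot: [0.001, 0.737, 0.676, -0.0]
force: [-1.6, -2.6, 7.3]
opening: 0.0
```

Emit:
drive_tool([
  [[0, -0.8, 0, 2, 0], [0, 0, 0, 0, 0]],
])

```text
time: 15.37
eef_pos: [0.5028, 0.2074, 0.2033]
eef_rot: [0.001, 0.737, 0.676, -0.0]
force: [-1.4, -3.3, 6.8]
opening: 0.0001
```

Emit:
drive_tool([
  [[0, -0.8, 0, 2, 0], [0, 0, 0, 0, 0]],
])

```text
time: 15.53
eef_pos: [0.5027, 0.2065, 0.2011]
eef_rot: [0.001, 0.737, 0.676, -0.0]
force: [0.3, -3.3, 2.9]
opening: -0.0002
```

Emit:
drive_tool([
  [[0, -0.6, 0, 2, 0], [0, 0, 0, 0, 0]],
])

```text
time: 15.7
eef_pos: [0.5027, 0.2058, 0.1989]
eef_rot: [0.001, 0.737, 0.676, -0.0]
force: [-0.7, -2.5, 4.4]
opening: 0.0002
```

Emit:
drive_tool([
  [[0, -0.6, 0, 2, 0], [0, 0, 0, 0, 0]],
])

```text
time: 15.87
eef_pos: [0.5026, 0.2053, 0.1969]
eef_rot: [0.001, 0.737, 0.676, -0.0]
force: [-0.3, -4.1, 5.4]
opening: 0.0002
```

Emit:
drive_tool([
  [[0, -0.6, 0, 2, 0], [0, 0, 0, 0, 0]],
])

```text
time: 16.03
eef_pos: [0.5026, 0.2046, 0.195]
eef_rot: [0.001, 0.737, 0.676, -0.0]
force: [-1.6, -3.0, 6.7]
opening: 0.0001
```

Emit:
drive_tool([
  [[0, -0.5, 0, 2, 0], [0, 0, 0, 0, 0]],
])

```text
time: 16.2
eef_pos: [0.5026, 0.204, 0.193]
eef_rot: [0.001, 0.737, 0.676, -0.0]
force: [-0.9, -5.1, 7.9]
opening: -0.0001
```

Emit:
drive_tool([
  [[0, -0.5, 0, 2, 0], [0, 0, 0, 0, 0]],
])

```text
time: 16.37
eef_pos: [0.5025, 0.2034, 0.1911]
eef_rot: [0.001, 0.737, 0.676, -0.0]
force: [-1.6, -4.0, 8.2]
opening: 0.0004
```

Emit:
drive_tool([
  [[0, -0.5, 0, 2, 0], [0, 0, 0, 0, 0]],
])

```text
time: 16.53
eef_pos: [0.5024, 0.2029, 0.1893]
eef_rot: [0.001, 0.737, 0.676, -0.0]
force: [-1.0, -4.9, 9.1]
opening: -0.0001
```

Emit:
drive_tool([
  [[0, -1.5, 0, 1.5, 0], [0, 0, 0, 0, 0]],
])

```text
time: 16.7
eef_pos: [0.5024, 0.2025, 0.1879]
eef_rot: [0.001, 0.737, 0.676, 0.0]
force: [-0.8, -1.3, 7.3]
opening: 0.0
```

Emit:
drive_tool([
  [[0, -1.2, 0, 1.5, 0], [0, 0, 0, 0, 0]],
])

```text
time: 16.87
eef_pos: [0.5024, 0.2019, 0.1864]
eef_rot: [0.0, 0.737, 0.676, 0.001]
force: [-1.3, -1.5, 5.9]
opening: -0.0001
```

Emit:
drive_tool([
  [[0, -1, 0, 1.5, 0], [0, 0, 0, 0, 0]],
])

```text
time: 17.03
eef_pos: [0.5024, 0.2015, 0.1848]
eef_rot: [0.0, 0.737, 0.676, 0.001]
force: [-0.7, 0.4, 7.0]
opening: -0.0003
```

Emit:
drive_tool([
  [[0, -0.6, 0, 1.5, 0], [0, 0, 0, 0, 0]],
])

```text
time: 17.2
eef_pos: [0.5023, 0.2011, 0.1834]
eef_rot: [0.0, 0.737, 0.676, 0.001]
force: [-0.6, 0.9, 6.9]
opening: 0.0003
```

Emit:
drive_tool([
  [[0, -0.6, 0, 1.5, 0], [0, 0, 0, 0, 0]],
])

```text
time: 17.37
eef_pos: [0.5023, 0.2007, 0.1818]
eef_rot: [0.0, 0.737, 0.676, 0.001]
force: [-0.9, -0.3, 4.7]
opening: 0.0002
```

Emit:
drive_tool([
  [[0, -0.6, 0, 1.5, 0], [0, 0, 0, 0, 0]],
])

```text
time: 17.53
eef_pos: [0.5023, 0.2004, 0.1803]
eef_rot: [0.0, 0.737, 0.676, 0.001]
force: [-0.5, -0.1, 4.4]
opening: -0.0001
```

Emit:
drive_tool([
  [[0, -0.6, 0, 1.5, 0], [0, 0, 0, 0, 0]],
])

```text
time: 17.7
eef_pos: [0.5022, 0.2, 0.1786]
eef_rot: [-0.0, 0.737, 0.676, 0.002]
force: [-0.8, 1.2, 4.6]
opening: -0.0002
```

Emit:
drive_tool([
  [[0, -0.5, 0, 1.5, 0], [0, 0, 0, 0, 0]],
])

```text
time: 17.87
eef_pos: [0.5022, 0.1995, 0.1769]
eef_rot: [-0.0, 0.737, 0.676, 0.002]
force: [0.3, 1.7, 2.9]
opening: -0.0001
```

Emit:
drive_tool([
  [[0, -0.5, 0, 1.5, 0], [0, 0, 0, 0, 0]],
])

```text
time: 18.03
eef_pos: [0.5021, 0.1989, 0.1752]
eef_rot: [-0.0, 0.737, 0.676, 0.001]
force: [1.2, 3.1, 4.4]
opening: 0.0001
```

Emit:
drive_tool([
  [[0, -0.5, 0, 1.5, 0], [0, 0, 0, 0, 0]],
])

```text
time: 18.2
eef_pos: [0.502, 0.1985, 0.1737]
eef_rot: [-0.0, 0.737, 0.676, 0.001]
force: [0.4, 3.5, 5.2]
opening: 0.0002
```

Emit:
drive_tool([
  [[0, 0, 0, 1.5, 0], [0, 0, 0, 0, 0]],
])

```text
time: 18.37
eef_pos: [0.502, 0.1983, 0.1722]
eef_rot: [-0.0, 0.737, 0.676, 0.001]
force: [1.1, 3.2, 4.9]
opening: -0.0004
```

Emit:
drive_tool([
  [[0, 0, 0, 1.5, 0], [0, 0, 0, 0, 0]],
])

```text
time: 18.53
eef_pos: [0.502, 0.1981, 0.1707]
eef_rot: [-0.0, 0.737, 0.676, 0.001]
force: [0.4, 3.1, 6.2]
opening: 0.0001
```

Emit:
drive_tool([
  [[0, 0, 0, 1.5, 0], [0, 0, 0, 0, 0]],
])

```text
time: 18.7
eef_pos: [0.502, 0.1979, 0.1693]
eef_rot: [0.0, 0.737, 0.676, 0.001]
force: [0.4, 2.7, 6.7]
opening: 0.0002
```

Emit:
drive_tool([
  [[0, 0, 0, 1.5, 0], [0, 0, 0, 0, 0]],
])

```text
time: 18.87
eef_pos: [0.502, 0.1978, 0.1679]
eef_rot: [0.0, 0.737, 0.676, 0.001]
force: [0.2, 1.9, 7.9]
opening: -0.0001
```

Emit:
drive_tool([
  [[0, 0, 0, 1.5, 0], [0, 0, 0, 0, 0]],
])

```text
time: 19.03
eef_pos: [0.5019, 0.1976, 0.1664]
eef_rot: [0.0, 0.737, 0.676, 0.001]
force: [0.3, 1.8, 6.7]
opening: 0.0002
```

Emit:
drive_tool([
  [[0, 0, 0, 1.5, 0], [0, 0, 0, 0, 0]],
])

```text
time: 19.2
eef_pos: [0.5019, 0.1974, 0.1648]
eef_rot: [0.0, 0.737, 0.676, 0.001]
force: [0.4, 1.9, 5.8]
opening: -0.0001
```

Emit:
drive_tool([
  [[0, 0, 0, 1.5, 0], [0, 0, 0, 0, 0]],
])

```text
time: 19.37
eef_pos: [0.5019, 0.1972, 0.1632]
eef_rot: [0.0, 0.737, 0.676, 0.001]
force: [0.6, 2.2, 6.6]
opening: 0.0001
```

Emit:
drive_tool([
  [[0, 0, 0, 1.5, 0], [0, 0, 0, 0, 0]],
])

```text
time: 19.53
eef_pos: [0.5019, 0.1971, 0.1617]
eef_rot: [0.0, 0.737, 0.676, 0.0]
force: [0.7, 1.2, 6.3]
opening: -0.0002
```

Emit:
drive_tool([
  [[0, 0, 0, 1.5, 0], [0, 0, 0, 0, 0]],
])

```text
time: 19.7
eef_pos: [0.5019, 0.1969, 0.1601]
eef_rot: [0.0, 0.737, 0.676, 0.0]
force: [0.5, 0.8, 4.9]
opening: 0.0002
```

Emit:
drive_tool([
  [[0, 0, 0, 1.5, 0], [0, 0, 0, 0, 0]],
])

```text
time: 19.87
eef_pos: [0.5018, 0.1969, 0.1585]
eef_rot: [0.0, 0.737, 0.676, 0.0]
force: [0.5, 1.8, 4.7]
opening: -0.0003
```

Emit:
drive_tool([
  [[0, 0, 0, 1.5, 0], [0, 0, 0, 0, 0]],
])

```text
time: 20.03
eef_pos: [0.5018, 0.1968, 0.157]
eef_rot: [0.0, 0.737, 0.676, 0.0]
force: [1.0, 1.6, 4.1]
opening: -0.0
```

Emit:
drive_tool([
  [[0, 0, 0, 1.5, 0], [0, 0, 0, 0, 0]],
])

```text
time: 20.2
eef_pos: [0.5018, 0.1967, 0.1554]
eef_rot: [0.0, 0.737, 0.676, 0.0]
force: [1.3, 1.3, 3.2]
opening: -0.0
```

Emit:
drive_tool([
  [[0, 0, 0, 1.5, 0], [0, 0, 0, 0, 0]],
])

```text
time: 20.37
eef_pos: [0.5018, 0.1967, 0.1538]
eef_rot: [0.0, 0.737, 0.676, 0.0]
force: [2.3, 0.7, 4.6]
opening: 0.0004
```

Emit:
drive_tool([
  [[0, 0, 0, 1.5, 0], [0, 0, 0, 0, 0]],
])

```text
time: 20.53
eef_pos: [0.5018, 0.1967, 0.1524]
eef_rot: [0.0, 0.737, 0.676, 0.0]
force: [0.9, -0.0, 6.1]
opening: -0.0001
```

Emit:
drive_tool([
  [[0, 0, 0, 1.5, 0], [0, 0, 0, 0, 0]],
])

```text
time: 20.7
eef_pos: [0.5018, 0.1967, 0.151]
eef_rot: [0.0, 0.737, 0.676, 0.0]
force: [1.6, 0.0, 5.6]
opening: 0.0001
```

Emit:
drive_tool([
  [[0, 0, 0, 1.5, 0], [0, 0, 0, 0, 0]],
])

```text
time: 20.87
eef_pos: [0.5018, 0.1967, 0.1495]
eef_rot: [0.0, 0.737, 0.676, 0.0]
force: [1.7, 0.7, 6.1]
opening: 0.0001
```

Emit:
drive_tool([
  [[0, 0, 0, 1.5, 0], [0, 0, 0, 0, 0]],
])

```text
time: 21.03
eef_pos: [0.5018, 0.1967, 0.1481]
eef_rot: [0.0, 0.737, 0.676, 0.0]
force: [0.5, 0.1, 6.5]
opening: -0.0002
```

Emit:
drive_tool([
  [[0, 0, 0, 1.5, 0], [0, 0, 0, 0, 0]],
])

```text
time: 21.2
eef_pos: [0.5018, 0.1967, 0.1467]
eef_rot: [0.0, 0.737, 0.676, 0.0]
force: [-0.1, 0.1, 7.7]
opening: -0.0
```

Emit:
drive_tool([
  [[0, 0, 0, 2, 0], [0, 0, 0, 0, 0]],
])

```text
time: 21.37
eef_pos: [0.5018, 0.1968, 0.1447]
eef_rot: [0.0, 0.737, 0.676, 0.0]
force: [1.0, 0.3, 6.4]
opening: 0.0
```

Emit:
drive_tool([
  [[0, 0, 0, 2, 0], [0, 0, 0, 0, 0]],
])

```text
time: 21.53
eef_pos: [0.5018, 0.1969, 0.1427]
eef_rot: [0.0, 0.737, 0.676, 0.0]
force: [1.3, 0.6, 8.1]
opening: 0.0001
```

Emit:
drive_tool([
  [[0, 0.3, 0, 2, 0], [0, 0, 0, 0, 0]],
])

```text
time: 21.7
eef_pos: [0.5018, 0.197, 0.1406]
eef_rot: [0.0, 0.737, 0.676, 0.0]
force: [1.6, 0.2, 6.7]
opening: 0.0002
```

Emit:
drive_tool([
  [[0, 0.3, 0, 1.5, 0], [0, 0, 0, 0, 0]],
])

```text
time: 21.87
eef_pos: [0.5018, 0.1971, 0.1391]
eef_rot: [0.001, 0.737, 0.676, -0.0]
force: [1.2, -0.5, 6.3]
opening: 0.0001
```

Emit:
drive_tool([
  [[0, 0.3, 0, 1.5, 0], [0, 0, 0, 0, 0]],
])

```text
time: 22.03
eef_pos: [0.5018, 0.1972, 0.1375]
eef_rot: [0.001, 0.737, 0.676, -0.0]
force: [1.0, -0.3, 6.0]
opening: -0.0003
```

Emit:
drive_tool([
  [[0, 0.3, 0, 1, 0], [0, 0, 0, 0, 0]],
])

```text
time: 22.2
eef_pos: [0.5018, 0.1974, 0.1365]
eef_rot: [0.001, 0.737, 0.676, -0.0]
force: [0.6, 0.1, 5.7]
opening: -0.0
```

Emit:
drive_tool([
  [[0, 0.3, 0, 1, 0], [0, 0, 0, 0, 0]],
])

```text
time: 22.37
eef_pos: [0.5018, 0.1975, 0.1354]
eef_rot: [0.001, 0.737, 0.676, -0.0]
force: [0.8, -1.8, 5.0]
opening: -0.0001
```

Emit:
drive_tool([
  [[0, 0.3, 0, 1, 0], [0, 0, 0, 0, 0]],
])

```text
time: 22.53
eef_pos: [0.5019, 0.1976, 0.1344]
eef_rot: [0.001, 0.737, 0.676, -0.001]
force: [1.3, -0.6, 6.0]
opening: 0.0001
```

Emit:
drive_tool([
  [[0, 0.2, 0, 1, 0], [0, 0, 0, 0, 0]],
])

```text
time: 22.7
eef_pos: [0.5019, 0.1977, 0.1334]
eef_rot: [0.001, 0.737, 0.676, -0.001]
force: [1.1, -0.9, 5.3]
opening: 0.0001
```

```bash
cat > av.py <<'E'
from h import *
F=[]
for i in range(10):
    p,d=eyes.camera("wrist"); o=r.get_obs(); F.append(o['force'])
print(o['time'],np.round(o['eef_pos'],4),np.round(np.mean(F,0),2),np.round(np.std(F,0),2))
cv2.imwrite("pics/wl%d.png"%int(o['time']*100),p[:,:,::-1])
E
python3 av.py; ls pics|grep wl
```

```text
23.2 [0.5018 0.1977 0.1334] [ 1.36 -1.03  5.09] [0.3  0.58 0.61]
wl2320.png
```

Emit:
drive_tool([
  [[0, 0.2, 0, 1, 0], [0, 0, 0, 0, 0]],
])

```text
time: 23.37
eef_pos: [0.5019, 0.1978, 0.1323]
eef_rot: [0.001, 0.737, 0.676, -0.001]
force: [1.9, -1.0, 4.8]
opening: -0.0001
```

```bash
python3 av.py; ls pics|grep wl
```

```text
23.8667 [0.5012 0.1989 0.1322] [ 1.59 -2.7   4.16] [0.48 0.67 0.46]
wl2320.png
wl2386.png
```

Emit:
drive_tool([
  [[0, 0.2, 0, 1, 0], [0, 0, 0, 0, 0]],
])

```text
time: 24.03
eef_pos: [0.5012, 0.1991, 0.1313]
eef_rot: [0.0, 0.737, 0.676, -0.001]
force: [0.3, -2.8, 4.9]
opening: -0.0004
```

```bash
python3 av.py
```

```text
24.5333 [0.5012 0.1991 0.1313] [ 0.61 -3.42  5.06] [0.43 0.48 0.57]
```

View pics/wl2386.png

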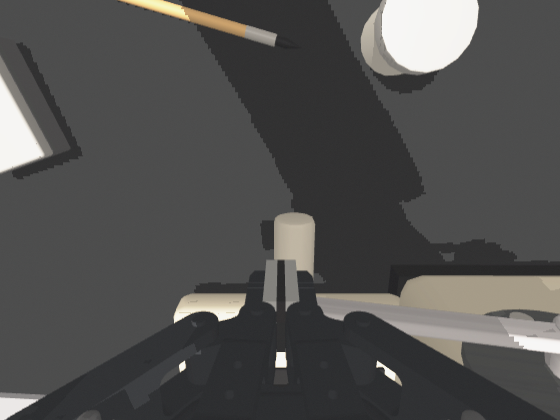

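The view shows the bar at column 295 and the fingertips at column 281, so the tips sit about 6 mm outward of the bar's middle. I'll move in towards the hinge a little.

Emit:
drive_tool([
  [[0, 1.5, 0, 0, 0], [0, 0, 0, 0, 0]],
])

```text
time: 24.7
eef_pos: [0.501, 0.2006, 0.1313]
eef_rot: [-0.0, 0.737, 0.676, -0.001]
force: [0.9, -3.0, 4.5]
opening: 0.0004
```

Emit:
drive_tool([
  [[0, 1.5, 0, 0, 0], [0, 0, 0, 0, 0]],
])

```text
time: 24.87
eef_pos: [0.5009, 0.202, 0.1312]
eef_rot: [-0.0, 0.737, 0.676, -0.001]
force: [0.7, -3.6, 6.0]
opening: 0.0001
```

```bash
python3 av.py; python3 - <<'E'
from h import *
o=r.get_obs(); print(np.round(o['eef_pos'],4))
a=np.radians(85); xm=np.array([np.cos(a),np.sin(a),0]); ym=np.array([-np.sin(a),np.cos(a),0]); O=np.array([.706,.268,0])
m=eyes.camera_model("wrist"); p,d=eyes.camera("wrist"); v,u=np.mgrid[0:420,0:560]; P=world(m,u,v,d); Q=P-O; X=Q@xm; Y=Q@ym; Z=P[...,2]
T=o['eef_pos']-O; print('tip XY',T@xm,T@ym)
b=(d>0)&(X>-.12)&(X<-.05)&(Y>.205)&(Y<.23)&(Z>.09)&(Z<.15)&(u>265)&(u<325)&(v<262)
q=Q[b]; print(b.sum(),'X',np.round(np.percentile(X[b],[1,50,99]),4),'Y',np.round(np.percentile(Y[b],[1,50,99]),4),'Z',np.round(np.percentile(Z[b],[1,50,90,99]),4))
# circle fit in X,Z using points with Y<.222
s=b&(Y<.222); x=X[s]; z=Z[s]
A=np.c_[2*x,2*z,np.ones(len(x))]; k=np.linalg.lstsq(A,x*x+z*z,rcond=None)[0]; print('circle',np.round(k[:2],4),np.sqrt(k[2]+k[0]**2+k[1]**2),s.sum())
from scipy.optimize import least_squares
f=lambda c: np.hypot(x-c[0],z-c[1])-.01
print(least_squares(f,[x.mean(),z.mean()-.008],loss='soft_l1',f_scale=.001).x)
E
```

```text
25.3667 [0.5009 0.202  0.1312] [ 0.31 -3.71  5.53] [0.46 0.58 0.42]
[0.5009 0.202  0.1312]
tip XY -0.08362701994706301 0.1985271274436518
1882 X [-0.0898 -0.0807 -0.071 ] Y [0.2061 0.2177 0.2253] Z [0.1161 0.1289 0.1311 0.1369]
circle [-0.0808  0.126 ] 0.007030636436471071 1301
[-0.08047733  0.12097741]
```

The bar's fitted top (0.131) matches the tip height. The lever is at about 0.82 rad, 3 mm past the fourth trough (0.796), with the force rising again. I'll go 1.5 mm further, to the middle of the rise.

Emit:
drive_tool([
  [[0, 0.5, 0, 0.8, 0], [0, 0, 0, 0.7, 0], [0, 0, 0, 0, 0], [0, 0, 0, 0, 0], [0, 0, 0, 0, 0]],
])

```text
time: 25.83
eef_pos: [0.501, 0.2023, 0.1298]
eef_rot: [-0.0, 0.737, 0.676, -0.001]
force: [0.0, -3.9, 6.7]
opening: 0.0002
```

```bash
python3 av.py; python3 - <<'E'
from h import *
for n in ["scene","side"]:
    p,d=eyes.camera(n); cv2.imwrite(f"pics/{n}9.png",p[:,:,::-1]); m=eyes.camera_model(n)
    v,u=np.mgrid[0:420,0:560]; P=world(m,u,v,d)
    b=(d>0)&(P[...,0]>.3)&(P[...,0]<.56)&(P[...,1]>-.28)&(P[...,1]<-.12)&(P[...,2]>.036)&(P[...,2]<.06)
    print(cv2.minAreaRect((P[b][:,:2]*1000).astype(np.float32)))
print(r.get_obs()['joint_vel'].round(4))
E
```

```text
26.3333 [0.501  0.2023 0.1298] [ 0.35 -3.98  5.73] [0.58 0.4  0.32]
((437.6374206542969, -203.2447052001953), (157.59671020507812, 56.91368865966797), 0.3616900146007538)
((434.9375, -209.1322784423828), (155.20391845703125, 60.162662506103516), 4.669094562530518)
[-0.0017 -0.0009 -0.0012 -0.0002 -0.0021  0.      0.0011]
```

View pics/scene9.png

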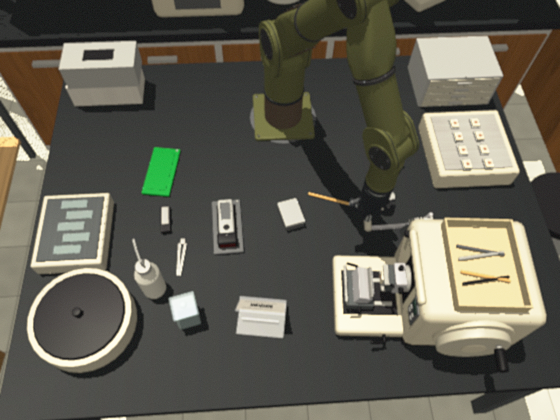

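View pics/side9.png

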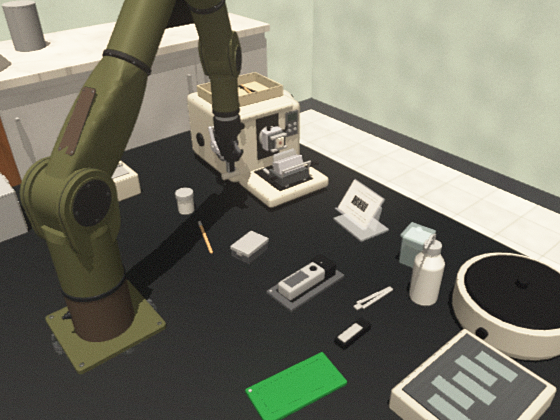

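The last pictures show all bystanders in place, the scanner on its pad and the fingers steady on the bar with 5.7 N. The four force dips came at about 0.31, 0.49, 0.64 and 0.80 rad, evenly spaced, and the first lies in the stated range for click 1. Handing in.

```bash
python3 -c "
from workcell import r
print(r.finish_job()); o=r.get_obs(); print(o['time'],o['eef_pos'].round(4),o['force'].round(2))"
```

```text
the job is handed in; nothing more can be done
None
the job is handed in; nothing more can be done
```

I scanned the job card, put the scanner back on the grey pad, pressed the trim lever to what I count as its fourth click, and handed in at about 26 s while still pressing. The hand-in reports no verdict.

- **Scan:** the window was about 10 cm from the barcode and held still for over 1.3 s. The window's predicted position in the scene picture matched where it appeared.
- **Scanner on pad:** right after release the wrist camera put it flat, 1.6 mm from the pad's middle and 0.3° off lengthwise. In the last pictures the scene and side cameras read its yaw as 0.4° and 4.7°. The side reading also put it about 6 mm off the pad's middle. Both are well within limits, and I take the difference as measuring error.
- **Lever:** the force dipped at about 0.31, 0.49, 0.64 and 0.80 rad. I stopped about 4.5 mm past the fourth dip, at about 0.83 rad, pressing steadily with 5.7 N.
- **Weakest point:** the force rose gradually after each dip instead of jumping. The exact seat of the fourth click is therefore uncertain by several millimetres, so I aimed for the middle of the rise. The fourth dip was also shallower, about 4 N, partly from friction as the fingertips slid on the bar.
- **Other things:** the last pictures show the other things on the bench where they were at the start, judged by eye.

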